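# Find the full salt mill and hold it ready over the potatoes

## Task

Of the three alike salt mills in the steel rack only one is full: find it by its weight, leaving the two empties standing home in their own wells. Draw the full mill up out of the rack and finish while still holding it, still and touching nothing else, tilted about 45 degrees with its foot downwards over the middle of the bowl of potatoes and a hand's breadth (about 8 cm) above the rim, ready to grind. Leave the oil bottle, the bowl, the shaker, the carton and the spoon where they are.

Things in the scene. Friction and masses are not known exactly. Their poses are not given: they have to be found in the camera images.
- mill_p_mid (a point): One of three alike beech salt mills, 192 mm tall, round: body 60 mm thick to 98 mm above the foot, cylindrical waist 37 mm thick from 116 to 154 mm (grip there), head 50 mm thick above. Full it weighs 500 to 580 g, nearly empty 220 to 300 g; nothing outside shows which. This point: on its axis, 96 mm above its foot; z along the axis to the head. It starts upright and loose in a well of the rack.
- mill_p_foot (a point): Centre of the underside of mill_p's foot (96 mm below mill_p_mid along the mill's axis); z along the axis to the head.
- mill_q_mid (a point): One of three alike beech salt mills, 192 mm tall, round: body 60 mm thick to 98 mm above the foot, cylindrical waist 37 mm thick from 116 to 154 mm (grip there), head 50 mm thick above. Full it weighs 500 to 580 g, nearly empty 220 to 300 g; nothing outside shows which. This point: on its axis, 96 mm above its foot; z along the axis to the head. It starts upright and loose in a well of the rack.
- mill_q_foot (a point): Centre of the underside of mill_q's foot (96 mm below mill_q_mid along the mill's axis); z along the axis to the head.
- mill_r_mid (a point): One of three alike beech salt mills, 192 mm tall, round: body 60 mm thick to 98 mm above the foot, cylindrical waist 37 mm thick from 116 to 154 mm (grip there), head 50 mm thick above. Full it weighs 500 to 580 g, nearly empty 220 to 300 g; nothing outside shows which. This point: on its axis, 96 mm above its foot; z along the axis to the head. It starts upright and loose in a well of the rack.
- mill_r_foot (a point): Centre of the underside of mill_r's foot (96 mm below mill_r_mid along the mill's axis); z along the axis to the head.
- rack: Fixed steel rack, 204 x 204 mm, four wells in a square, centres 48 mm either way from the middle along its x and y. The mills stand on its tray, 8 mm above the table; a deck with 65 mm holes, top 58 mm above the table, guides them. Loops stick out 17 mm at two sides. Three wells hold mills, one the oil bottle. Origin: middle of its underside on the table.
- oil_mid (a point): Green glass oil bottle with a black cap, 58 mm thick, 183 mm tall, standing in a well of the rack; to be left alone. This point: on its axis 90 mm above its foot.
- bowl_rim (a point): White round bowl heaped with boiled potatoes (none above the rim), 232 mm across at the rim, 80 mm high, standing on the table. This point: centre of the mouth, at rim height.
- shaker: White spice shaker with a red cap, 75 mm thick, 128 mm tall; bystander. Origin: centre of its underside.
- carton: Cream carton, 70 x 70 mm, 163 mm tall; bystander. Origin: centre of its underside.
- spoon: Steel spoon lying on the table; bystander. Origin: middle of its underside.

How it is judged:
By the outcome, as a careful person would: the job done as asked, in the order asked, and still so for the second after the job is handed in, while the arm keeps its last pose, push and grip.
It also fails if it takes over 72 s, if anything falls off the work surface, if the arm or the gripper's body presses on something with over 40 N, if the wrist force passes 120 N, or if a joint passes its speed limit or range.

## Robot

A 7-joint arm with a two-finger parallel gripper is mounted at the origin on the work surface. World frame = base frame: x ahead of the robot, y to its left, z up, the work surface at z = 0. Lengths are in m, angles in rad, forces in N, time in s.
With the tool pointing down it reaches from about 0.425 to 0.925 m from the base axis. Payload 6.8 kg.
Tool frame: the origin (TCP) lies between the finger pads; the fingertips stand 11 mm ahead of it and the grasp point (between the pads) lies 8 mm behind it; z points along the fingers, y is the line along which they close (so a half turn about z gives the same grasp; the last joint's range is limited). The gripper opens to 85 mm and grips with 20 to 120 N. Pads are 22 mm wide; open, the fingers measure 114 mm over their backs; the gripper's body (76 mm by 85 mm) begins 54 mm behind the grasp point. The pads swing forward as they close: fully open they stand 13 mm farther back than shut.
Start: joints at [1.041, 0.477, 0.022, 1.555, -0.011, 1.109, -0.083], TCP at [0.276, -0.616, 0.242] pointing down, gripper open.
Joint ranges: [-2.96, 2.96], [-0.34, 2.1], [-1.41, 1.46], [0.24, 2.44], [-1.37, 4.51], [0.17, 1.92], [-2.96, 2.96]. Speed limits (rad/s): [2.39, 2.39, 3.14, 3.14, 3.14, 3.14, 3.14].

## Interface

Orientations are given as a rotation vector (axis times angle).
In Python, from bench import r gives the robot as it stands.
- The arm moves only by the tool send_rows, never from a script. Its argument "deltas" is a list of rows, each an object of numbers: "dx", "dy", "dz": the shift along the world's x, y, z in mm; "rx", "ry", "rz": the turn, a rotation vector about the world's x, y, z in degrees. A call has 1 to 5 rows; each row is the pose to reach, as a shift and turn from the pose commanded when the call began; what a row does not reach only later rows make up. A row lasts 1/12 s, in which the tool goes at most 41.7 mm and 7.16 degrees, less where a joint would pass 70% of its speed; a pose out of reach is approached as far as the arm can. A call with a gripper value outside its range is refused whole. "jaw" is the finger opening in mm, from 0 to 85.4, set as the call begins (left out, the last holds). The fingers move at their own pace and stop on an object; "newtons" is the grip in N (left out, the last holds). Time passes only in rows, so rows that repeat a pose let the fingers close. It gives the time, the measured TCP pose, the force, the opening and the grip force at its end, in the units of the state.
- r.get_obs(): the state, without advancing time (a new reading comes with each control period).
- r.grab_frame(name): name is "scene" or "top" or "wrist"; returns a dict with "frame" (420x560x3 uint8, blue, green, red), "z_map" (420x560 float32, m along the optical axis (not along the pixel's ray), 0 where there is no reading), "vertical_fov" (degrees; the focal length in pixels is half the picture's height over the tangent of half this angle, whatever the lens; pixels are square), "cx", "cy" (the principal point, pixels), "xyz" and "orientation" of the camera in the world. Camera axes: x right, y down, z forward; pixel columns grow to the right and rows downward; lengths in m; the calibration is good to about 2 mm. A picture is of the moment at which its call begins.
- r.hand_in(): hands the job in; it is judged then, once.
The state is a dict: "clock": time; "joints": joint angles; "qvel": joint speeds; "tau": joint torques, N m; "tcp_pos": TCP position; "orientation": TCP orientation; "contact_force": force on the tool from outside, world axes, zero at the start; "moment": the same for the moment, N m; "grip_width": finger opening in m; "gripper_force": force on a finger pad.
Only numpy, scipy, OpenCV 4.12 (cv2) and the standard library are available. Lean on these libraries where they do the work, as an engineer would, in place of code of your own. Each camera call takes 0.05 s, during which the arm holds its last target. There are 200 camera calls.

## Working session

There is one attempt and no reset: what is moved stays moved. The work goes in short steps, Python scripts to look and compute and a tool call to move; the robot and the scene stay as the last step left them, time stands still between calls to the robot, and variables do not carry over. Pictures are saved under pics/ and viewed, at most 10 in all, crops included, and the job is handed in when it is done.

Besides the shell and the picture viewer there is one more tool, called after "Request:" as name(argument=value, ...) on one line, values as JSON. send_rows: Moves the arm, as the interface text tells. Its arguments: {"type":"object","properties":{"deltas":{"type":"array","items":{"type":"object","properties":{"dx":{"type":"number"},"dy":{"type":"number"},"dz":{"type":"number"},"rx":{"type":"number"},"ry":{"type":"number"},"rz":{"type":"number"}}}},"jaw":{"type":"number"},"newtons":{"type":"number"}},"required":["deltas"]}

```bash
mkdir -p pics; cat > h.py <<'E'
from bench import r
import numpy as np, cv2
from scipy.spatial.transform import Rotation as R
def grab(n,save=None):
    f=r.grab_frame(n)
    if save: cv2.imwrite('pics/'+save,f['frame'])
    H=f['frame'].shape[0]; fl=H/2/np.tan(np.radians(f['vertical_fov'])/2)
    v,u=np.mgrid[:420,:560]; z=f['z_map']
    o=np.asarray(f['orientation'],float)
    M=R.from_rotvec(o).as_matrix() if o.size==3 else o.reshape(3,3)
    P=np.stack([(u-f['cx'])/fl*z,(v-f['cy'])/fl*z,z],-1)@M.T+np.asarray(f['xyz'])
    P[z==0]=np.nan
    return f,P
E
python3 - <<'E'
from h import *
print(r.get_obs())
for n in('scene','top'):
    f,P=grab(n,n+'.png'); np.save(n+'.npy',P); print(n,f['xyz'],f['orientation'],f['vertical_fov'])
E
```

```text
{'clock': 0.0, 'joints': array([ 1.0408725 ,  0.47782463,  0.02232754,  1.55646262, -0.01149335,
        1.10931037, -0.08310136]), 'qvel': array([ 5.32339072e-05,  1.42777161e-03,  5.00764386e-04, -7.10416271e-04,
       -2.16250067e-04,  1.36556832e-03, -1.59946614e-03]), 'tau': array([ 9.62567938e-04, -5.96445358e+01,  1.60801359e+00, -2.81191564e+01,
        1.23517096e-02,  9.41959064e-03,  1.83351702e-06]), 'tcp_pos': array([ 0.27611506, -0.61530347,  0.24130431]), 'orientation': array([-3.07020432e+00, -6.57372833e-01,  8.31729642e-04]), 'contact_force': array([ 0.43001918, -0.38486858,  0.56834541]), 'moment': array([-0.0060858 , -0.03570287, -0.00882216]), 'gripper_force': 0.0, 'grip_width': 0.08561821655900881}
scene [0.99810239 0.5986465  0.77234117] [-0.72188047 -2.59074943  1.1269286 ] 44.82905205768406
top [ 5.52690561e-01 -1.44150000e-04  1.06531127e+00] [-2.17555279  2.19373036 -0.09785231] 52.28629242129307
```

View pics/scene.png

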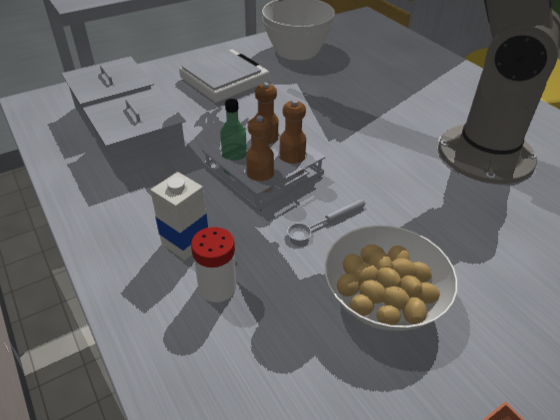

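View pics/top.png

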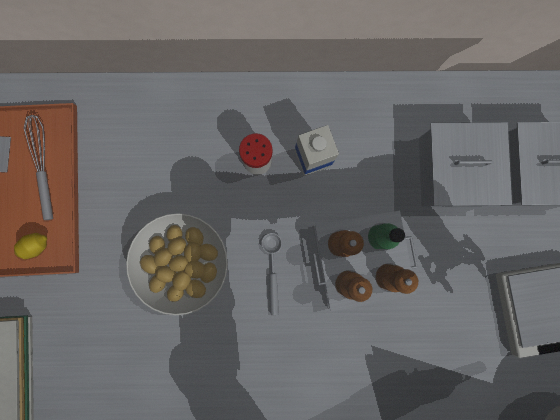

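The scene view shows the rack's three brown mills at about (266,115), (260,148) and (293,130), the oil bottle at (233,135) and the bowl at (390,278). In the top view the mill heads are at (352,243), (360,290) and (408,283), the oil cap is at (397,235) and the bowl is at (178,264).

```bash
python3 - <<'E'
from h import *
def fit(p):
    A=np.c_[p[:,:2],np.ones(len(p))]; s=np.linalg.lstsq(A,(p[:,:2]**2).sum(1),rcond=None)[0]
    c=s[:2]/2; return c.round(4),np.sqrt(s[2]+c@c).round(4)
for n in('top','scene'):
    P=np.load(n+'.npy').reshape(-1,3); P=P[~np.isnan(P).any(1)]
    m=(P[:,2]>.163)&(P[:,2]<.22)&(abs(P[:,1]+.2)<.2)&(P[:,0]>.35)&(P[:,0]<.75)
    Q=P[m]; print(n,len(Q))
    K=4
    c,l=None,None
    # cluster by connected grid
    g=np.zeros((400,400),np.uint8); ij=((Q[:,:2]-[.35,-.4])/.002).astype(int); g[ij[:,0],ij[:,1]]=1
    g=cv2.dilate(g,np.ones((3,3))); k,L=cv2.connectedComponents(g); lab=L[ij[:,0],ij[:,1]]
    for i in range(1,k):
        q=Q[lab==i]
        if len(q)<15: continue
        top=q[q[:,2]>q[:,2].max()-.012]
        print(len(q),q.min(0).round(3),q.max(0).round(3),'top',top.mean(0).round(3),len(top),'fit',fit(q[(q[:,2]<.188)]) )
    b=(P[:,2]>.074)&(P[:,2]<.086)&(abs(P[:,1]-.2)<.17)&(P[:,0]>.35)&(P[:,0]<.7)
    q=P[b]; c=np.median(q,0)[:2]
    for _ in range(3):
        d=np.linalg.norm(q[:,:2]-c,axis=1); qq=q[(d>.1)&(d<.13)]; c,rr=fit(qq)
    print('bowl',c,rr,len(qq),qq[:,2].max())
    d=(P[:,2]>.052)&(P[:,2]<.063)&(P[:,1]<-.03)&(P[:,1]>-.4)&(P[:,0]>.38)&(P[:,0]<.72)
    q=P[d].astype(np.float32); print('deck',len(q),q.min(0),q.max(0),cv2.minAreaRect(q[:,:2]))
E
python3 -c "
import cv2
a=cv2.imread('pics/top.png')[200:330,290:440];cv2.imwrite('pics/c1.png',cv2.resize(a,None,fx=4.5,fy=4.5,interpolation=2))"
```

```text
top 1655
493 [ 0.442 -0.204  0.17 ] [ 0.49  -0.157  0.204] top [ 0.466 -0.18   0.195] 187 fit (array([ 0.4661, -0.1807]), np.float64(0.0229))
504 [ 0.457 -0.299  0.167] [ 0.506 -0.251  0.204] top [ 0.481 -0.275  0.195] 173 fit (array([ 0.481 , -0.2753]), np.float64(0.023))
474 [ 0.537 -0.19   0.169] [ 0.584 -0.141  0.203] top [ 0.56  -0.166  0.194] 242 fit (array([ 0.5606, -0.1654]), np.float64(0.023))
184 [ 0.563 -0.273  0.164] [ 0.59  -0.246  0.195] top [ 0.576 -0.259  0.191] 163 fit (array([ 0.5759, -0.2576]), np.float64(0.0116))
bowl [0.5176 0.2154] 0.1119 884 0.08589403981637833Traceback (most recent call last):
  File "<stdin>", line 25, in <module>
cv2.error: OpenCV(4.12.0) /io/opencv/modules/imgproc/src/convhull.cpp:143: error: (-215:Assertion failed) total >= 0 && (depth == CV_32F || depth == CV_32S) in function 'convexHull'
```

View pics/c1.png

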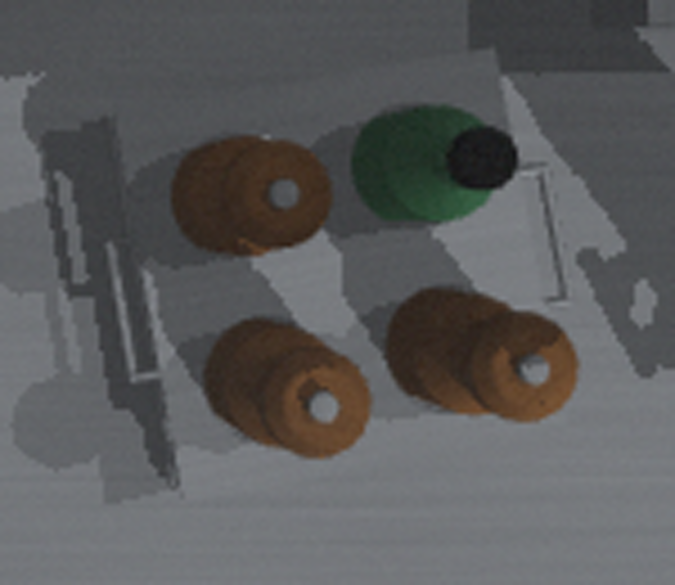

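The rack's heads come out at A (0.466,-0.180), B (0.481,-0.275) and C (0.5605,-0.1655), 96 mm apart as specified, with the bowl at (0.518,0.215). The 54 mm palm clearance rules out grasping from above, so I'll grip the waist with the tool nearly level. First I'll probe the wrist.

Request:
send_rows(deltas=[{"dx": 20,"dy": 20,"dz": 30},{"dx": 45,"dy": 45,"dz": 60},{"dx": 70,"dy": 70,"dz": 90},{"dx": 95,"dy": 95,"dz": 120},{"dx": 120,"dy": 120,"dz": 150}], jaw=60)

```text
$.deltas[0]: bad value
```

Request:
send_rows(deltas=[{"rx": 5,"ry": -5},{"rx": 10,"ry": -10},{"rx": 15,"ry": -15},{"rx": 20,"ry": -20},{"rx": 20,"ry": -20}])

```text
$.deltas[0]: bad value
```

```bash
python3 - <<'E'
from h import *
o=r.get_obs(); print(o['joints'].round(3),o['tcp_pos'].round(3)); print(R.from_rotvec(o['orientation']).as_matrix().round(2),o['clock'])
E
```

```text
[ 1.041  0.478  0.022  1.556 -0.011  1.109 -0.083] [ 0.276 -0.615  0.241]
[[ 0.91  0.41 -0.  ]
 [ 0.41 -0.91  0.  ]
 [-0.   -0.   -1.  ]] 0.1
```

Possibly all six fields are required.

Request:
send_rows(deltas=[{"dx": 20,"dy": 20,"dz": 30,"rx": 0,"ry": 0,"rz": 0},{"dx": 45,"dy": 45,"dz": 60,"rx": 0,"ry": 0,"rz": 0},{"dx": 70,"dy": 70,"dz": 90,"rx": 0,"ry": 0,"rz": 0},{"dx": 95,"dy": 95,"dz": 120,"rx": 0,"ry": 0,"rz": 0},{"dx": 120,"dy": 120,"dz": 150,"rx": 0,"ry": 0,"rz": 0}], jaw=60)

```text
clock: 0.52
tcp_pos: [0.3868, -0.5045, 0.381]
orientation: [-3.071, -0.657, 0.001]
contact_force: [0.7, -0.4, -0.3]
grip_width: 0.06
gripper_force: 0.0
```

Request:
send_rows(deltas=[{"dx": 0,"dy": 0,"dz": 0,"rx": 5,"ry": -5,"rz": 0},{"dx": 0,"dy": 0,"dz": 0,"rx": 10,"ry": -10,"rz": 0},{"dx": 0,"dy": 0,"dz": 0,"rx": 15,"ry": -15,"rz": 0},{"dx": 0,"dy": 0,"dz": 0,"rx": 20,"ry": -20,"rz": 0},{"dx": 0,"dy": 0,"dz": 0,"rx": 20,"ry": -20,"rz": 0}])

```text
clock: 0.93
tcp_pos: [0.3807, -0.5097, 0.3767]
orientation: [-2.75, -0.573, -0.596]
contact_force: [-1.6, -0.4, -1.4]
grip_width: 0.06
gripper_force: 0.0
```

```bash
python3 - <<'E'
from h import *
o=r.get_obs(); print(o['joints'].round(3),o['tcp_pos'].round(3)); print(R.from_rotvec(o['orientation']).as_matrix().round(2),o['clock'])
E
```

```text
[ 1.106  0.414 -0.066  1.431 -0.456  1.448 -0.025] [ 0.381 -0.51   0.377]
[[ 0.84  0.43  0.34]
 [ 0.32 -0.89  0.34]
 [ 0.44 -0.17 -0.88]] 0.9333
```

```bash
cat > fk.py <<'E'
from h import *
from scipy.optimize import least_squares
import itertools
D=[([1.0408725,.47782463,.02232754,1.55646262,-.01149335,1.10931037,-.08310136],[.27611506,-.61530347,.24130431],[-3.07020432,-.657372833,.00083173])]
def fk(q,p,s):
    ph,d1,L1,L2,L3,a,psi,b,x0,y0=p
    Rz=lambda t:R.from_euler('z',t); Ry=lambda t:R.from_euler('y',t)
    M=Rz(ph+q[0]*s[0]); P=np.array([x0,y0,d1])
    M=M*Ry(q[1])*Rz(s[1]*q[2]); P=P+M.apply([a,0,L1]); M=M*Ry(q[3])
    M=M*Rz(s[2]*q[4]); P=P+M.apply([-a,0,L2]); M=M*Ry(q[5]); P=P+M.apply([b,0,0]); M=M*Rz(s[3]*q[6]+psi); P=P+M.apply([0,0,L3])
    return P,M
def load():
    import os,pickle
    d=list(D)
    if os.path.exists('d.pkl'): d+=pickle.load(open('d.pkl','rb'))
    return d
def add():
    import pickle
    d=load()[1:]; o=r.get_obs(); d.append((o['joints'],o['tcp_pos'],o['orientation'])); pickle.dump(d,open('d.pkl','wb')); return o
def fit(sgn=None):
    d=load(); best=None
    for s in ([sgn] if sgn else itertools.product([1,-1],repeat=4)):
      for ph0 in(-2.2,1):
       for psi0 in(0,1.5,3,-1.5):
        def f(p):
            e=[]
            for q,x,o in d:
                P,M=fk(q,p,s); e+=list((P-x)*3)+list((M.inv()*R.from_rotvec(o)).as_rotvec())
            return np.r_[e,1e-3*np.array(p[5:6]),1e-3*np.array(p[7:10])]
        z=least_squares(f,[ph0,.35,.4,.4,.2,0,psi0,0,0,0])
        if best is None or z.cost<best[0]: best=(z.cost,s,z.x)
    return best
E
python3 - <<'E'
from fk import *
o=add(); b=fit(); print(b[0],b[1],b[2].round(3))
E
```

```text
1.945178160040198e-09 (-1, -1, -1, -1) [-0.     0.284  0.544  0.465  0.319  0.002  1.571 -0.002 -0.054 -0.031]
```

Request:
send_rows(deltas=[{"dx": 0,"dy": 0,"dz": 20,"rx": -5,"ry": 5,"rz": 0},{"dx": 0,"dy": 10,"dz": 40,"rx": -10,"ry": 10,"rz": 0},{"dx": 0,"dy": 30,"dz": 60,"rx": -15,"ry": 15,"rz": 0},{"dx": 0,"dy": 45,"dz": 80,"rx": -20,"ry": 20,"rz": 0},{"dx": 0,"dy": 60,"dz": 80,"rx": -25,"ry": 25,"rz": 0}])

```text
clock: 1.35
tcp_pos: [0.3875, -0.4463, 0.4662]
orientation: [2.99, 0.639, -0.157]
contact_force: [0.4, 1.1, -0.1]
grip_width: 0.0601
gripper_force: 0.0
```

Request:
send_rows(deltas=[{"dx": 0,"dy": 0,"dz": 0,"rx": -5,"ry": 5,"rz": 0},{"dx": 0,"dy": 0,"dz": 0,"rx": -10,"ry": 10,"rz": 0},{"dx": 0,"dy": 0,"dz": 0,"rx": -15,"ry": 15,"rz": 0},{"dx": 0,"dy": 0,"dz": 0,"rx": -20,"ry": 20,"rz": 0},{"dx": 0,"dy": 0,"dz": 0,"rx": -25,"ry": 25,"rz": 0}])

```text
clock: 1.77
tcp_pos: [0.3876, -0.4453, 0.4615]
orientation: [2.544, 0.546, -0.852]
contact_force: [0.1, 0.7, -1.0]
grip_width: 0.0598
gripper_force: 0.0
```

```bash
python3 - <<'E'
from fk import *
o=add(); print(o['joints'].round(3),o['tcp_pos'].round(3)); print(R.from_rotvec(o['orientation']).as_matrix().round(2),o['clock'])
b=fit(); print(b[0],b[1],b[2].round(3))
E
```

```text
[ 0.453  0.285 -0.074  1.529  0.7    1.652 -0.828] [ 0.388 -0.445  0.462]
[[ 0.74  0.48 -0.48]
 [ 0.23 -0.84 -0.48]
 [-0.63  0.25 -0.73]] 1.7667
6.792396477716418e-05 (-1, -1, -1, -1) [-0.002  0.838 -0.039  0.475  0.414  0.144  1.569  0.026  0.    -0.113]
```

```bash
python3 - <<'E'
s=open('fk.py').read()
i=s.index('def fk'); j=s.index('def load')
s=s[:i]+'''def fk(q,p,s=None):
    Rz=lambda t:R.from_euler('z',t); Ry=lambda t:R.from_euler('y',t)
    P=np.array([0,0,p[0]]); M=Rz(-q[0]); P=P+M.apply([p[1],p[2],0]); M=M*Ry(q[1])*Rz(-q[2])
    P=P+M.apply(p[3:6]); M=M*Ry(q[3])*Rz(-q[4]); P=P+M.apply(p[6:9]); M=M*Ry(q[5]); P=P+M.apply([p[9],p[10],0])
    M=M*Rz(-q[6]+p[12]); P=P+M.apply([0,0,p[11]]); return P,M
'''+s[j:s.index('def fit')]+'''def fit():
    d=load(); p0=np.array([.34,0,0,0,0,.4,0,0,.4,0,0,.25,1.571])
    def f(p):
        e=[]
        for q,x,o in d:
            P,M=fk(q,p); e+=list((P-x))+list((M.inv()*R.from_rotvec(o)).as_rotvec())
        return np.r_[e,1e-3*(p-p0)]
    z=least_squares(f,p0); return np.abs(f(z.x)[:6*len(d)]).max(),z.x
'''
open('fk.py','w').write(s)
from fk import *
e,p=fit(); print(e,p.round(3))
E
```

```text
2.2051531594069473e-06 [ 2.970e-01  2.000e-03 -6.000e-03  1.600e-02 -5.800e-02  5.330e-01
 -8.000e-03  1.000e-03  4.610e-01  5.000e-03  1.000e-03  3.230e-01
  1.571e+00]
```

Request:
send_rows(deltas=[{"dx": 0,"dy": 0,"dz": 0,"rx": -5,"ry": 5,"rz": 0},{"dx": 0,"dy": 0,"dz": 0,"rx": -10,"ry": 10,"rz": 0},{"dx": 0,"dy": 0,"dz": 0,"rx": -15,"ry": 15,"rz": 0},{"dx": 0,"dy": 0,"dz": 0,"rx": -20,"ry": 20,"rz": 0},{"dx": 0,"dy": 0,"dz": 0,"rx": -25,"ry": 25,"rz": 0}])

```text
clock: 2.18
tcp_pos: [0.388, -0.445, 0.4605]
orientation: [1.972, 0.425, -1.37]
contact_force: [0.6, -0.4, -0.9]
grip_width: 0.0601
gripper_force: 0.0
```

```bash
python3 - <<'E'
from fk import *
o=add(); print(o['joints'].round(3),o['tcp_pos'].round(3)); print(R.from_rotvec(o['orientation']).as_matrix().round(2),o['clock'])
e,p=fit(); print(e,p.round(3))
E
```

```text
[ 0.258  0.459  0.002  1.662  1.101  1.881 -1.047] [ 0.388 -0.445  0.461]
[[ 0.39  0.61 -0.69]
 [-0.11 -0.71 -0.7 ]
 [-0.91  0.35 -0.21]] 2.1833
1.6526889987100724e-06 [ 0.287 -0.    -0.031  0.    -0.031  0.542 -0.    -0.     0.473  0.
 -0.     0.316  1.571]
```

```bash
cat > plan.py <<'E'
from fk import *
_,p=fit()
lo=np.array([-2.96,-.34,-1.41,.24,-1.37,.17,-2.96])+.05; hi=np.array([2.96,2.1,1.46,2.44,4.51,1.92,2.96])-.05
MI={'A':(.466,-.180),'B':(.481,-.275),'C':(.5605,-.1655)}
def tool(yaw,pitch,roll):
    y,t=np.radians([yaw,pitch]); z=np.array([np.cos(y)*np.cos(t),np.sin(y)*np.cos(t),-np.sin(t)])
    h=np.array([-np.sin(y),np.cos(y),0])*roll; return R.from_matrix(np.c_[np.cross(h,z),h,z])
def ik(x,M,q0,tries=1,seed=0):
    rng=np.random.default_rng(seed); best=(9,None)
    for k in range(tries):
        s=np.clip(q0,lo+.01,hi-.01) if k==0 else rng.uniform(lo,hi)
        f=lambda q:np.r_[(fk(q,p)[0]-x)*5,(fk(q,p)[1].inv()*M).as_rotvec(),.002*(q-q0)]
        z=least_squares(f,s,bounds=(lo,hi)); e=np.abs(f(z.x)[:6]).max(); c=e if e>.01 else .001*np.linalg.norm(z.x-q0)
        if c<best[0]: best=(c,z.x,e)
    return best[1],best[2]
def pts(q): # elbow, wrist
    Rz=lambda t:R.from_euler('z',t); Ry=lambda t:R.from_euler('y',t)
    M=Rz(-q[0]); P=np.array([0,0,p[0]])+M.apply([p[1],p[2],0]); M=M*Ry(q[1])*Rz(-q[2]); E=P+M.apply(p[3:6]); M=M*Ry(q[3])*Rz(-q[4]); return E,E+M.apply(p[6:9])
E
cat > t.py <<'E'
from plan import *
q0=r.get_obs()['joints']
for m,yaws in (('A',(-60,-35,-10)),('B',(-20,0,10)),('C',(-80,-65,-50))):
  for yaw in yaws:
    for pitch in (0,15):
      for roll in (1,-1):
        M=tool(yaw,pitch,roll); x=np.r_[MI[m],.141]+M.apply([0,0,.008])
        q,e=ik(x,M,q0,5); E,W=pts(q)
        if e<.01: print(m,yaw,pitch,roll,q.round(2),'elb',E.round(2),'wr',W.round(2))
E
python3 t.py
```

```text
B 0 0 1 [ 1.92  1.54 -1.18  2.39  3.88  0.58 -0.54] elb [-0.22 -0.5   0.27] wr [ 0.17 -0.28  0.14]
B 0 0 -1 [ 1.9   1.52 -1.16  2.39  3.91  0.6   2.56] elb [-0.22 -0.5   0.29] wr [ 0.17 -0.28  0.14]
B 10 0 1 [ 0.66  0.99  0.28  2.36  4.16  1.87 -1.53] elb [ 0.32 -0.32  0.59] wr [ 0.18 -0.33  0.14]
B 10 0 -1 [0.66 0.99 0.28 2.36 4.16 1.87 1.61] elb [ 0.32 -0.32  0.59] wr [ 0.18 -0.33  0.14]
B 10 15 1 [ 0.88  0.72  0.01  2.39  4.21  1.3  -1.6 ] elb [ 0.18 -0.32  0.69] wr [ 0.19 -0.33  0.22]
B 10 15 -1 [0.88 0.72 0.01 2.39 4.21 1.3  1.54] elb [ 0.18 -0.32  0.69] wr [ 0.19 -0.33  0.22]
C -80 0 1 [-0.18  0.95 -0.25  2.01  1.46  1.79 -1.4 ] elb [0.45 0.02 0.6 ] wr [0.51 0.14 0.14]
C -80 0 -1 [-0.19  0.95 -0.24  2.01  1.45  1.79  1.74] elb [0.45 0.02 0.6 ] wr [0.51 0.14 0.14]
C -80 15 1 [-0.1   0.8  -0.33  2.04  1.42  1.59 -1.29] elb [ 0.4  -0.02  0.66] wr [0.51 0.13 0.22]
C -80 15 -1 [-0.08  0.81 -0.35  2.04  1.42  1.61  1.85] elb [ 0.4  -0.03  0.65] wr [0.51 0.13 0.22]
C -65 0 1 [-0.15  0.94 -0.28  2.18  1.7   1.79 -1.5 ] elb [0.45 0.01 0.6 ] wr [0.43 0.11 0.14]
C -65 0 -1 [-0.31  0.92 -0.1   2.19  1.64  1.65  1.6 ] elb [0.43 0.07 0.61] wr [0.43 0.11 0.14]
C -65 15 1 [-0.06  0.77 -0.37  2.22  1.67  1.55 -1.35] elb [ 0.39 -0.04  0.67] wr [0.43 0.1  0.22]
C -65 15 -1 [-0.2   0.74 -0.2   2.23  1.63  1.43  1.76] elb [0.38 0.02 0.68] wr [0.43 0.1  0.22]
C -50 0 1 [-0.1   0.95 -0.29  2.34  1.98  1.83 -1.59] elb [ 0.45 -0.02  0.6 ] wr [0.36 0.07 0.14]
C -50 0 -1 [-0.45  0.95  0.1   2.36  1.89  1.55  1.39] elb [0.42 0.13 0.61] wr [0.36 0.07 0.14]
C -50 15 1 [ 0.02  0.75 -0.4   2.37  1.97  1.53 -1.41] elb [ 0.38 -0.07  0.68] wr [0.37 0.06 0.22]
C -50 15 -1 [-0.24  0.72 -0.11  2.39  1.94  1.36  1.63] elb [0.36 0.03 0.69] wr [0.37 0.06 0.22]
```

```bash
cat > t2.py <<'E'
from plan import *
q0=r.get_obs()['joints']
for m,yaws in (('A',(-90,-80,-70)),('C',(-70,)),('B',(40,60,80,100))):
  for yaw in yaws:
    for pitch in (15,):
      for roll in (1,):
        M=tool(yaw,pitch,roll); x=np.r_[MI[m],.139]+M.apply([0,0,.008])
        q,e=ik(x,M,q0,6); E,W=pts(q)
        if e<.01: print(m,yaw,pitch,roll,q.round(2),'x',x.round(4),'elb',E.round(2),'wr',W.round(2))
        if m=='C': qc=q
print('final, from C grasp')
G=tool(-70,15,1)
for al in (-60,-30,0,30,60):
  for be in range(0,360,45):
    h=np.array([np.cos(np.radians(be)),np.sin(np.radians(be)),0])
    M=R.from_euler('z',al,degrees=True)*R.from_rotvec(h*np.pi/4)*G
    u=(M*G.inv()).apply([0,0,1]); x=np.r_[.518,.2154,.16]+.131*u+M.apply([0,0,.008])
    q,e=ik(x,M,qc,1)
    if e<.01: print(al,be,q.round(2),'t',M.apply([0,0,1]).round(2),'u',u.round(2),'d',np.linalg.norm(q-qc).round(2),pts(q)[1].round(2))
E
python3 t2.py
```

```text
A -90 15 1 [-0.09  0.78 -0.35  2.14  1.24  1.62 -1.42] x [ 0.466  -0.1877  0.1369] elb [ 0.39 -0.02  0.66] wr [0.47 0.12 0.22]
A -80 15 1 [-0.08  0.77 -0.38  2.25  1.39  1.6  -1.46] x [ 0.4673 -0.1876  0.1369] elb [ 0.39 -0.03  0.67] wr [0.41 0.11 0.22]
A -70 15 1 [-0.06  0.76 -0.42  2.36  1.55  1.6  -1.52] x [ 0.4686 -0.1873  0.1369] elb [ 0.39 -0.04  0.67] wr [0.36 0.1  0.22]
C -70 15 1 [-0.08  0.78 -0.36  2.16  1.58  1.56 -1.33] x [ 0.5631 -0.1728  0.1369] elb [ 0.39 -0.03  0.66] wr [0.46 0.11 0.22]
B 40 15 1 [ 1.15  0.8  -0.24  2.03 -1.32  1.2  -1.94] x [ 0.4869 -0.27    0.1369] elb [ 0.11 -0.38  0.66] wr [ 0.25 -0.47  0.22]
B 60 15 1 [ 0.9   0.86  0.02  1.81 -1.12  1.52 -2.  ] x [ 0.4849 -0.2683  0.1369] elb [ 0.21 -0.36  0.64] wr [ 0.33 -0.53  0.22]
B 80 15 1 [ 0.84  0.94 -0.01  1.59 -0.87  1.7  -2.05] x [ 0.4823 -0.2674  0.1369] elb [ 0.25 -0.37  0.61] wr [ 0.43 -0.57  0.22]
B 100 15 1 [ 0.78  1.02 -0.07  1.39 -0.64  1.87 -2.05] x [ 0.4797 -0.2674  0.1369] elb [ 0.28 -0.37  0.57] wr [ 0.53 -0.57  0.22]
final, from C grasp
-60 0 [-0.19  0.5  -0.65  1.74  0.45  1.61 -1.86] t [-0
[... 2534 characters left out ...]
0 270 [-0.93  0.7  -0.35  2.34  1.35  1.87 -2.22] t [ 0.81 -0.58  0.05] u [-0.61 -0.35  0.71] d 1.31 [0.19 0.35 0.24]
60 0 [ 0.62  0.51 -1.36  2.06  1.28  0.79 -0.25] t [ 0.56  0.06 -0.82] u [ 0.61 -0.35  0.71] d 1.85 [0.42 0.15 0.51]
60 45 [ 0.02  0.54 -1.01  1.86  1.21  1.22  0.1 ] t [ 0.53 -0.28 -0.8 ] u [0.68 0.18 0.71] d 1.7 [0.45 0.33 0.5 ]
60 90 [-0.49  0.58 -0.71  2.01  1.53  1.53 -0.09] t [ 0.81 -0.41 -0.42] u [0.35 0.61 0.71] d 1.38 [0.31 0.42 0.38]
60 135 [-0.96  0.75 -0.33  2.27  1.76  1.87 -0.69] t [ 0.97 -0.23  0.11] u [-0.18  0.68  0.71] d 1.16 [0.2  0.38 0.22]
60 180 [-1.45  1.07  0.21  2.39  1.55  1.87 -1.64] t [ 0.88 -0.13  0.46] u [-0.61  0.35  0.71] d 1.6 [0.17 0.3  0.11]
```

```bash
cat > d.py <<'E'
from plan import *
def delta(x,M,o=None):
    o=o or r.get_obs(); dR=(M*R.from_rotvec(o['orientation']).inv()).as_rotvec(degrees=True)
    return ((x-o['tcp_pos'])*1000).round(1),dR.round(1)
E
python3 - <<'E'
from d import *
M=tool(-70,15,1); print(M.apply([0,0,1]))
print(delta(np.array([.49,-.06,.40]),M),delta(np.array([.523,-.064,.168]),M))
E
```

```text
[ 0.33036609 -0.90767337 -0.25881905]
(array([102. , 385. , -60.5]), array([ 7.8, 20.5, 68.8])) (array([ 135. ,  381. , -292.5]), array([ 7.8, 20.5, 68.8]))
```

Request:
send_rows(deltas=[{"dx": 10,"dy": 35,"dz": 0,"rx": 0.7,"ry": 1.85,"rz": 6.2},{"dx": 20,"dy": 70,"dz": 0,"rx": 1.4,"ry": 3.7,"rz": 12.4},{"dx": 30,"dy": 105,"dz": 0,"rx": 2.1,"ry": 5.5,"rz": 18.6},{"dx": 40,"dy": 140,"dz": 0,"rx": 2.8,"ry": 7.4,"rz": 24.8},{"dx": 50,"dy": 175,"dz": 0,"rx": 3.5,"ry": 9.2,"rz": 31}])

```text
clock: 2.6
tcp_pos: [0.4374, -0.2684, 0.46]
orientation: [1.627, 1.01, -1.167]
contact_force: [0.4, -0.0, 0.3]
grip_width: 0.0598
gripper_force: 0.0
```

Request:
send_rows(deltas=[{"dx": 10,"dy": 35,"dz": -10,"rx": 0.7,"ry": 1.85,"rz": 6.2},{"dx": 20,"dy": 70,"dz": -20,"rx": 1.4,"ry": 3.7,"rz": 12.4},{"dx": 30,"dy": 105,"dz": -30,"rx": 2.1,"ry": 5.5,"rz": 18.6},{"dx": 40,"dy": 140,"dz": -40,"rx": 2.8,"ry": 7.4,"rz": 24.8},{"dx": 50,"dy": 175,"dz": -50,"rx": 3.5,"ry": 9.2,"rz": 31}])

```text
clock: 3.02
tcp_pos: [0.4869, -0.093, 0.4098]
orientation: [1.202, 1.487, -0.907]
contact_force: [0.3, -0.2, 0.1]
grip_width: 0.0601
gripper_force: 0.0
```

Request:
send_rows(deltas=[{"dx": 5,"dy": 15,"dz": -10,"rx": 0.4,"ry": 1,"rz": 3.4},{"dx": 10,"dy": 25,"dz": -20,"rx": 0.8,"ry": 2.1,"rz": 6.8},{"dx": 10,"dy": 30,"dz": -30,"rx": 0.8,"ry": 2.1,"rz": 6.8},{"dx": 10,"dy": 30,"dz": -30,"rx": 0.8,"ry": 2.1,"rz": 6.8}])

```text
clock: 3.35
tcp_pos: [0.4964, -0.0642, 0.379]
orientation: [1.104, 1.577, -0.848]
contact_force: [-0.6, 0.9, -0.4]
grip_width: 0.0601
gripper_force: 0.0
```

```bash
python3 - <<'E'
from d import *
M=tool(-70,15,1); o=r.get_obs(); print(o['clock'],o['tcp_pos'],o['joints'].round(2))
print(delta(np.array([.523,-.064,.168]),M))
E
```

```text
3.35 [ 0.49635359 -0.06421565  0.37895567] [-0.24  0.28 -0.47  2.14  1.22  1.69 -0.9 ]
(array([ 2.66e+01,  2.00e-01, -2.11e+02]), array([-0.2, -0.3,  0.1]))
```

Request:
send_rows(deltas=[{"dx": 7,"dy": 0,"dz": -40,"rx": 0,"ry": 0,"rz": 0},{"dx": 14,"dy": 0,"dz": -80,"rx": 0,"ry": 0,"rz": 0},{"dx": 20,"dy": 0,"dz": -120,"rx": 0,"ry": 0,"rz": 0},{"dx": 26.5,"dy": 0,"dz": -160,"rx": 0,"ry": 0,"rz": 0},{"dx": 26.5,"dy": 0,"dz": -190,"rx": 0,"ry": 0,"rz": 0}])

```text
clock: 3.77
tcp_pos: [0.5236, -0.0662, 0.1877]
orientation: [1.108, 1.574, -0.85]
contact_force: [1.8, 0.6, 0.4]
grip_width: 0.0598
gripper_force: 0.0
```

Request:
send_rows(deltas=[{"dx": 0,"dy": 0,"dz": -15,"rx": 0,"ry": 0,"rz": 0},{"dx": 0,"dy": 0,"dz": -21,"rx": 0,"ry": 0,"rz": 0},{"dx": 0,"dy": 0,"dz": -21,"rx": 0,"ry": 0,"rz": 0}])

```text
clock: 4.02
tcp_pos: [0.5228, -0.066, 0.1683]
orientation: [1.107, 1.575, -0.852]
contact_force: [-0.1, -0.2, -0.2]
grip_width: 0.0602
gripper_force: 0.0
```

```bash
python3 - <<'E'
from d import *
o=r.get_obs(); print(o['clock'],o['tcp_pos'],o['joints'].round(2),delta(np.array([.523,-.064,.168]),tool(-70,15,1)))
f,P=grab('wrist','w1.png'); np.save('w1.npy',P)
Q=P.reshape(-1,3); Q=Q[~np.isnan(Q).any(1)]
for m in 'ABC':
    c=np.array(MI[m]); s=Q[(np.linalg.norm(Q[:,:2]-c,axis=1)<.045)&(Q[:,2]>.07)&(Q[:,2]<.22)]
    for a,b,rad in ((.07,.10,.030),(.125,.16,.0185),(.172,.188,.025)):
        t=s[(s[:,2]>a)&(s[:,2]<b)]
        if len(t)>30:
            z=least_squares(lambda k:np.linalg.norm(t[:,:2]-k,axis=1)-rad,c,loss='soft_l1',f_scale=.002); print(m,a,len(t),z.x.round(4),np.abs(z.fun).mean())
    if len(s): print(s[:,2].max())
E
```

```text
4.0167 [ 0.52284924 -0.06602916  0.16826446] [-0.28  0.72 -0.41  2.16  1.34  1.64 -1.34] (array([ 0.2,  2. , -0.3]), array([-0.1, -0.3,  0.4]))
A 0.07 5509 [ 0.4656 -0.1833] 0.0004575100653877956
A 0.125 3795 [ 0.4656 -0.1832] 0.0004595702532766515
A 0.172 1981 [ 0.4657 -0.1835] 0.0005989728044087248
0.2005495122355192
B 0.07 289 [ 0.4806 -0.2777] 0.000261780946711236
B 0.125 539 [ 0.4808 -0.2778] 0.0004285046441434192
B 0.172 193 [ 0.4805 -0.2777] 0.0004402704410050199
0.1913449263546236
C 0.07 4421 [ 0.5605 -0.168 ] 0.00043327468707777546
C 0.125 3036 [ 0.5605 -0.1679] 0.0004277546029602598
C 0.172 1813 [ 0.5606 -0.1682] 0.0005615917309239438
0.20060307882382472
```

View pics/w1.png

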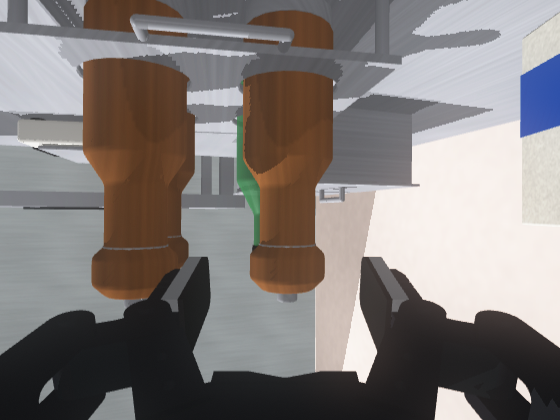

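Upside-down view from the wrist: C is centred between the fingers at about (288,170), A at about (137,170), and all are upright. The cylinder fits agree at every height, so I'll go in on C.

Request:
send_rows(deltas=[{"dx": 10,"dy": -27,"dz": -8,"rx": 0,"ry": 0,"rz": 0},{"dx": 20,"dy": -54,"dz": -15.5,"rx": 0,"ry": 0,"rz": 0},{"dx": 30,"dy": -82,"dz": -23.5,"rx": 0,"ry": 0,"rz": 0},{"dx": 40.3,"dy": -109.3,"dz": -31.4,"rx": 0,"ry": 0,"rz": 0},{"dx": 40.3,"dy": -109.3,"dz": -31.4,"rx": 0,"ry": 0,"rz": 0}])

```text
clock: 4.48
tcp_pos: [0.5629, -0.1815, 0.1399]
orientation: [1.112, 1.566, -0.856]
contact_force: [-0.9, -1.3, -0.3]
grip_width: 0.0599
gripper_force: 0.0
```

```bash
cat > wt.py <<'E'
from h import *
F=[];T=[];Q=[]
for i in range(8):
    r.grab_frame('wrist'); o=r.get_obs(); F.append(o['contact_force']);T.append(o['moment']);Q.append(o['tau'])
print(o['clock'],o['tcp_pos'].round(4),'F',np.mean(F,0).round(2),np.std(F,0).round(2),'M',np.mean(T,0).round(3),'tau',np.mean(Q,0).round(2),o['grip_width'],o['gripper_force'])
E
python3 wt.py
```

```text
4.8833 [ 0.5635 -0.174   0.1381] F [0.02 0.27 0.05] [0.35 0.65 0.47] M [0.963 0.339 0.013] tau [ 9.300e-01 -5.477e+01 -1.500e-01 -7.250e+00  9.900e-01  3.890e+00
  1.000e-02] 0.06012911287774165 0.0
```

Request:
send_rows(deltas=[{"dx": 0,"dy": 0,"dz": 0,"rx": 0,"ry": 0,"rz": 0},{"dx": 0,"dy": 0,"dz": 0,"rx": 0,"ry": 0,"rz": 0},{"dx": 0,"dy": 0,"dz": 0,"rx": 0,"ry": 0,"rz": 0},{"dx": 0,"dy": 0,"dz": 0,"rx": 0,"ry": 0,"rz": 0},{"dx": 0,"dy": 0,"dz": 0,"rx": 0,"ry": 0,"rz": 0}], jaw=30, newtons=60)

```text
clock: 5.3
tcp_pos: [0.5633, -0.1749, 0.138]
orientation: [1.107, 1.574, -0.85]
contact_force: [-0.1, 3.0, 2.7]
grip_width: 0.0352
gripper_force: 59.4
```

Request:
send_rows(deltas=[{"dx": 0,"dy": 0,"dz": 0,"rx": 0,"ry": 0,"rz": 0},{"dx": 0,"dy": 0,"dz": 0,"rx": 0,"ry": 0,"rz": 0},{"dx": 0,"dy": 0,"dz": 0,"rx": 0,"ry": 0,"rz": 0}])

```text
clock: 5.55
tcp_pos: [0.5633, -0.1751, 0.138]
orientation: [1.108, 1.574, -0.85]
contact_force: [0.4, 2.8, 4.1]
grip_width: 0.0358
gripper_force: 59.4
```

Request:
send_rows(deltas=[{"dx": 0,"dy": 0,"dz": 4,"rx": 0,"ry": 0,"rz": 0},{"dx": 0,"dy": 0,"dz": 8,"rx": 0,"ry": 0,"rz": 0},{"dx": 0,"dy": 0,"dz": 12,"rx": 0,"ry": 0,"rz": 0},{"dx": 0,"dy": 0,"dz": 15,"rx": 0,"ry": 0,"rz": 0},{"dx": 0,"dy": 0,"dz": 15,"rx": 0,"ry": 0,"rz": 0}])

```text
clock: 5.97
tcp_pos: [0.5629, -0.1755, 0.1531]
orientation: [1.109, 1.574, -0.85]
contact_force: [0.2, -0.3, -5.4]
grip_width: 0.0357
gripper_force: 59.8
```

```bash
python3 wt.py; python3 wt.py
```

```text
6.3667 [ 0.563  -0.1753  0.1526] F [ 0.12  0.09 -5.08] [0.47 0.37 0.38] M [ 1.942  0.688 -0.017] tau [ 3.000e-02 -5.721e+01 -4.000e-02 -8.680e+00  1.450e+00  5.390e+00
  1.000e-02] 0.03557987752409142 59.790709018707275
6.7667 [ 0.563  -0.1753  0.1527] F [-0.11  0.06 -5.05] [0.45 0.59 0.47] M [1.941 0.685 0.008] tau [ 0.000e+00 -5.705e+01 -4.000e-02 -8.670e+00  1.450e+00  5.380e+00
  0.000e+00] 0.035088643495713404 59.79101300239563
```

C weighs about 5.07 N (517 g) with no side forces, so it is the full one. I'll draw it straight up.

Request:
send_rows(deltas=[{"dx": 0,"dy": 0,"dz": 15,"rx": 0,"ry": 0,"rz": 0},{"dx": 0,"dy": 0,"dz": 35,"rx": 0,"ry": 0,"rz": 0},{"dx": 0,"dy": 0,"dz": 60,"rx": 0,"ry": 0,"rz": 0},{"dx": 0,"dy": 0,"dz": 85,"rx": 0,"ry": 0,"rz": 0},{"dx": 0,"dy": 0,"dz": 110,"rx": 0,"ry": 0,"rz": 0}])

```text
clock: 7.18
tcp_pos: [0.5625, -0.1755, 0.2636]
orientation: [1.108, 1.575, -0.852]
contact_force: [0.5, 0.3, -4.7]
grip_width: 0.0352
gripper_force: 60.0
```

Request:
send_rows(deltas=[{"dx": 0,"dy": 0,"dz": 20,"rx": 0,"ry": 0,"rz": 0},{"dx": 0,"dy": 0,"dz": 35,"rx": 0,"ry": 0,"rz": 0},{"dx": 0,"dy": 0,"dz": 45,"rx": 0,"ry": 0,"rz": 0},{"dx": 0,"dy": 0,"dz": 50,"rx": 0,"ry": 0,"rz": 0},{"dx": 0,"dy": 0,"dz": 50,"rx": 0,"ry": 0,"rz": 0}])

```text
clock: 7.6
tcp_pos: [0.5629, -0.1754, 0.3134]
orientation: [1.109, 1.573, -0.85]
contact_force: [-0.1, 0.3, -4.9]
grip_width: 0.0356
gripper_force: 60.1
```

```bash
python3 wt.py; python3 - <<'E'
from h import *
f,P=grab('scene','s2.png')
E
```

```text
8.0 [ 0.5629 -0.1753  0.312 ] F [-0.16 -0.13 -5.61] [0.63 0.42 0.46] M [1.952 0.686 0.004] tau [ 2.000e-02 -4.884e+01 -4.600e-01 -1.903e+01  3.170e+00  4.630e+00
  1.000e-02] 0.0349996470215558 60.06465554237366
```

View pics/s2.png

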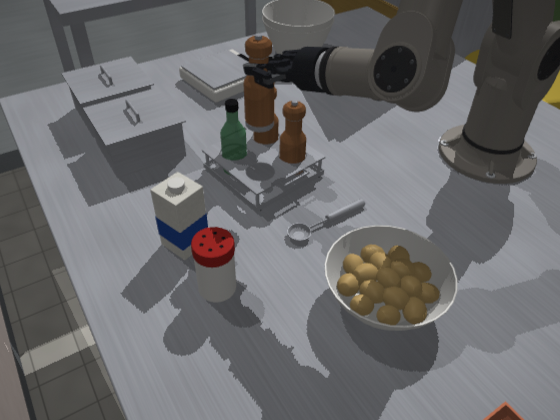

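Mill C hangs upright at (258,85), clear of the rack. A is at (293,130), B at about (266,125) behind it, and the oil bottle at (233,135), all standing in their wells. Next I'll go over the bowl while tilting.

Request:
send_rows(deltas=[{"dx": -4,"dy": 20,"dz": 0,"rx": 2,"ry": 0,"rz": 0},{"dx": -8,"dy": 50,"dz": 0,"rx": 6,"ry": 0,"rz": 0},{"dx": -12,"dy": 83,"dz": 0,"rx": 11,"ry": 0,"rz": 0},{"dx": -17,"dy": 116,"dz": 0,"rx": 16,"ry": 0,"rz": 0},{"dx": -22,"dy": 150,"dz": 0,"rx": 21,"ry": 0,"rz": 0}])

```text
clock: 8.47
tcp_pos: [0.5405, -0.0237, 0.3128]
orientation: [1.366, 1.777, -0.57]
contact_force: [0.9, -0.3, -5.6]
grip_width: 0.0353
gripper_force: 60.7
```

Request:
send_rows(deltas=[{"dx": -5,"dy": 34,"dz": 0,"rx": 5,"ry": 0,"rz": 0},{"dx": -10,"dy": 68,"dz": 0,"rx": 10,"ry": 0,"rz": 0},{"dx": -14,"dy": 100,"dz": -5,"rx": 15,"ry": 0,"rz": 0},{"dx": -18,"dy": 128,"dz": -12,"rx": 20,"ry": 0,"rz": 0},{"dx": -20,"dy": 144,"dz": -20,"rx": 24,"ry": 0,"rz": 0}])

```text
clock: 8.88
tcp_pos: [0.5206, 0.1225, 0.2934]
orientation: [1.639, 1.97, -0.195]
contact_force: [0.2, 0.3, -5.6]
grip_width: 0.0353
gripper_force: 60.7
```

Request:
send_rows(deltas=[{"dx": 0,"dy": 0,"dz": -12,"rx": 0,"ry": 0,"rz": 0},{"dx": 0,"dy": 0,"dz": -25,"rx": 0,"ry": 0,"rz": 0},{"dx": 0,"dy": 0,"dz": -33,"rx": 0,"ry": 0,"rz": 0},{"dx": 0,"dy": 0,"dz": -37,"rx": 0,"ry": 0,"rz": 0},{"dx": 0,"dy": 0,"dz": -37,"rx": 0,"ry": 0,"rz": 0}])

```text
clock: 9.3
tcp_pos: [0.5204, 0.1174, 0.2542]
orientation: [1.638, 1.967, -0.208]
contact_force: [0.3, 0.8, -5.8]
grip_width: 0.0352
gripper_force: 60.7
```

```bash
python3 wt.py; python3 - <<'E'
from h import *
o=r.get_obs(); print(o['joints'].round(2))
for n in('top','scene'):
    f,P=grab(n,n+'3.png'); h=cv2.cvtColor(f['frame'],cv2.COLOR_BGR2HSV)
    # points near expected mill axis
    F=np.array([.518,.2154,.168]); u=np.array([0,-.7071,.7071])
    d=P-F; s=d@u; rho=np.linalg.norm(d-s[...,None]*u,axis=-1)
    m=(s>-.01)&(s<.105)&(rho<.042)&(P[...,2]>.11)
    q=P[m]; print(n,len(q))
    if len(q)<50: continue
    def f2(k):
        c=np.array([k[0],k[1],.22]); w=np.array([k[2],k[3],1]); w/=np.linalg.norm(w); e=q-c; return np.linalg.norm(e-(e@w)[:,None]*w,axis=1)-.030
    z=least_squares(f2,[.518,.163,0,-1],loss='soft_l1',f_scale=.002); w=np.array([z.x[2],z.x[3],1]); w/=np.linalg.norm(w); c=np.array([z.x[0],z.x[1],.22])
    s=(q-c)@w; ft=c+w*np.percentile(s,1); print('axis',w.round(3),'tilt',np.degrees(np.arccos(w[2])).round(1),'foot',ft.round(4),np.abs(z.fun).mean().round(4))
E
```

```text
9.7 [0.5212 0.1188 0.2562] F [ 0.19  0.03 -5.21] [0.33 0.52 0.46] M [0.773 0.672 0.001] tau [ 3.000e-02 -4.350e+01 -3.330e+00 -2.601e+01  2.400e+00  1.620e+00
 -7.000e-02] 0.03460977585597154 60.66110372543335
[-0.18  0.28 -0.59  1.99  0.83  1.18 -1.01]
top 184Traceback (most recent call last):
  File "<stdin>", line 13, in <module>
NameError: name 'least_squares' is not defined
```

View pics/top3.png

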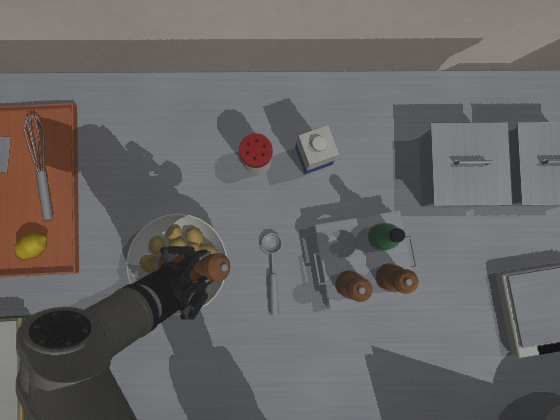

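The top view shows the held mill's head at (217,267), tilted over the bowl at (178,264). A and B still stand at (355,288) and (400,280), and the bystanders haven't moved. I'll confirm the foot position.

```bash
python3 - <<'E'
from h import *
from scipy.optimize import least_squares
f,P=grab('scene','scene3.png')
F=np.array([.518,.2154,.168]); u=np.array([0,-.7071,.7071])
d=P-F; s=d@u; rho=np.linalg.norm(d-s[...,None]*u,axis=-1)
q=P[(s>-.012)&(s<.095)&(rho<.042)]; print(len(q))
def f2(k):
    c=np.array([k[0],k[1],.22]); w=np.array([k[2],k[3],1]); w/=np.linalg.norm(w); e=q-c; return np.linalg.norm(e-(e@w)[:,None]*w,axis=1)-.030
z=least_squares(f2,[.518,.163,0,-1],loss='soft_l1',f_scale=.002); w=np.array([z.x[2],z.x[3],1]); w/=np.linalg.norm(w); c=np.array([z.x[0],z.x[1],.22])
k=(q-c)@w; ft=c+w*np.percentile(k,1); print('axis',w.round(3),'tilt',np.degrees(np.arccos(w[2])).round(1),'foot',ft.round(4),np.abs(z.fun).mean().round(4))
cv2.imwrite('pics/s3c.png',cv2.resize(f['frame'][130:340,240:520],None,fx=2.5,fy=2.5))
E
```

```text
2173
axis [ 0.    -0.693  0.721] tilt 43.9 foot [0.5191 0.2123 0.1677] 0.0009
```

View pics/s3c.png

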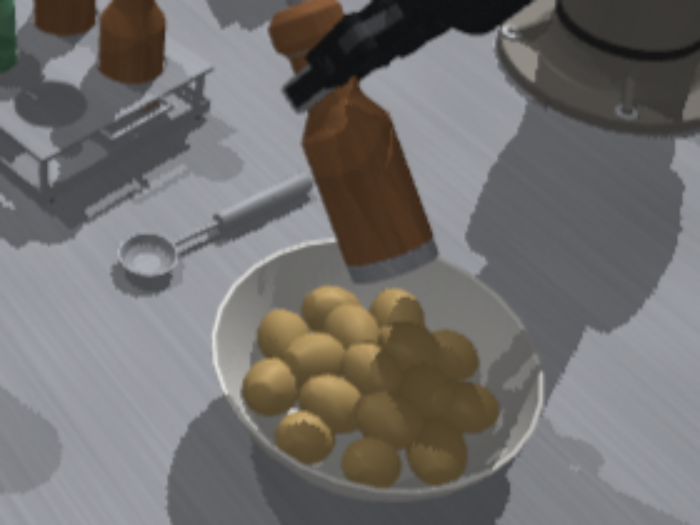

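The crop shows the mill gripped and tilted, with its grey foot at about (395,262), clear of the bowl. Measured tilt is 44° and the foot is at (0.519, 0.212, 0.168), within 4 mm of the bowl's centre. It's holding still.

```bash
python3 -c "
from bench import r
print(abs(r.get_obs()['qvel']).max(), r.hand_in())"
```

```text
the job is handed in; nothing more can be done
0.002856437082523823 None
```

The job is handed in: the first mill I lifted weighed about 520 g, so it was the full one, and it is held still at about 44° with its foot over the middle of the bowl, 8.8 cm above the rim; the other two mills were never touched and still stand in their wells.

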